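# Seat the die disc in the capsule bed and latch it

## Task

Push the large steel die disc across the deck of the aluminium bed with the fingertips until it drops over the rim and lies flat and fully down in the round seat; slide it, do not lift it. Then push the black latch post towards the seat until the latch is fully home over the disc's edge, and move clear. Leave the small disc, the tamper and everything else on the table where they are.

Things in the scene. Friction and masses are not known exactly. Their poses are not given: they have to be found in the camera images.
- bed: Fixed aluminium block, 220 (its x) by 260 (its y) by 30 mm high; its flat deck is 30 mm above the table. Origin: centre of its underside. Round seat (flat-bottomed recess, 64 mm wide, 8 mm deep, dark floor) centred at x 0, y +45 mm. The slide latch with its black post is at the +y end, between two 10 mm wide guide bars that stand 12 mm above the deck at x +-19.5 mm, y 88 to 128 mm. Yaw at the start within +-0.5 rad.
- seat (a point): Centre of the seat's floor, 8 mm below the deck (22 mm above the table).
- latch (a joint): Travel of the slide latch in m towards the bed's -y: 0 fully open, 0.024 fully home against its stop. Friction about 2 N holds it where it is left. Steel tongue 26 mm wide and 6 mm thick, its underside 2.5 mm above the deck; the tip is 42 mm from the seat's centre at 0, 18 mm when home, so that it then covers 12 mm of a seated disc's edge.
- latch_post (a point): Centre of the top of the latch's upright black post: 14 mm diameter, top 38.5 mm above the deck, standing up from the tongue's top (8.5 mm above the deck). It moves with the latch; the tongue reaches 33 mm from the post's axis towards the seat and 23 mm the other way.
- die_disc: The large loose steel disc, 60 mm diameter, 8 mm thick, about 0.16 kg, with nine dark dots on top, lying flat on the bed's deck on the side away from the latch, at the -x or the +x half. Origin: centre of its underside; z is up. In the seat it has 2 mm clearance all round and its top is flush with the deck.
- small_disc: A loose smaller steel disc, 40 mm diameter, 8 mm thick, with four dark dots, on the other half of the deck; not needed. Origin: centre of its underside.
- tamper: Loose steel hand tamper standing on the deck beside the seat, 32 mm wide foot, 56 mm tall; not needed. Origin: centre of its foot's underside.
- bottle: Amber bottle, 56 mm diameter, 110 mm tall, standing on the table on the left; bystander. Origin: centre of its underside.
- jar: White jar, 68 mm diameter, 70 mm tall, on the table on the left; bystander. Origin: centre of its underside.
- dish: Shallow glass dish, 90 mm diameter, 16 mm tall, on the table on the right; bystander. Origin: centre of its underside.
- spatula: Spatula 180 mm long lying on the table on the right; bystander. Origin: near its middle, on its underside.
- beaker: Clear plastic beaker, 60 mm diameter, 70 mm tall, on the table on the right; bystander. Origin: centre of its underside.

How it is judged:
On the way, in this order (a step that is already met when the one before it is completed fails the run):
1. the large disc lies fully down and flat in the seat while the latch is still open (travel under 10 mm) (horizontal distance between die_disc and seat below 0.004 m and z of die_disc in the frame of seat below 0.002 m and angle between die_disc's own z axis and vertical below 0.05 rad and value of joint latch below 0.01 m), for 0.2 s.
2. the latch is pushed home over the seated disc (horizontal distance between die_disc and seat below 0.004 m and z of die_disc in the frame of seat below 0.002 m and angle between die_disc's own z axis and vertical below 0.05 rad and value of joint latch above 0.021 m), for 0.2 s.
At the end, for the whole second after the job is handed in: The large disc is at rest in the seat: within 4 mm of its centre, within 2 mm of its floor, tilted less than 0.05 rad; the latch is home (travel over 21 mm of 24); small disc and tamper within 20 mm and the other bystanders within 30 mm of where they stood (all of step 2 and linear speed of die_disc below 0.02 m/s and distance of each of small_disc, tamper from where it was at the start of the episode below 0.02 m and distance of each of bottle, jar, dish, spatula, beaker from where it was at the start of the episode below 0.03 m); the robot touches nothing.
It fails at once if the large disc is lifted off the deck (7 mm or more) (height (world z) of die_disc above 0.037 m).
It fails at once if the tamper is tipped over (angle between tamper's own z axis and vertical above 0.5 rad).
It fails at once if the small disc or the tamper is moved more than 20 mm (distance of any of small_disc, tamper from where it was at the start of the episode above 0.02 m).
It fails at once if the bottle, jar, dish, spatula or beaker is moved more than 30 mm (distance of any of bottle, jar, dish, spatula, beaker from where it was at the start of the episode above 0.03 m).
It also fails if it takes over 48 s, if anything falls off the work surface, if the arm or the gripper's body presses on something with over 40 N, if the wrist force passes 120 N, or if a joint passes its speed limit or range.

## Robot

A 6-joint arm with a two-finger parallel gripper is mounted at the origin on the work surface. World frame = base frame: x ahead of the robot, y to its left, z up, the work surface at z = 0. Lengths are in m, angles in rad, forces in N, time in s.
With the tool pointing down it reaches from about 0.35 to 0.775 m from the base axis. Payload 5.5 kg.
Tool frame: the origin (TCP) lies between the finger pads; the fingertips stand 19 mm ahead of it and the grasp point (between the pads) is the TCP; z points along the fingers, x is the direction in which the jaws open and shut, and the axes are right-handed (so a half turn about z gives the same grasp; the last joint's range is limited). The gripper opens to 85 mm and grips with 20 to 120 N. Pads are 22 mm wide; open, the fingers measure 114 mm over their backs; the gripper's body (76 mm by 85 mm) begins 54 mm behind the grasp point. The pads swing forward as they close: fully open they stand 13 mm farther back than shut.
Start: joints at [1.031, 0.313, 0.046, 1.304, 0, 1.431], TCP at [0.224, 0.53, 0.25] pointing down, gripper open.
Joint ranges: [-2.76, 2.76], [-0.86, 1.69], [-1.03, 1.26], [-2.2, 2.34], [-1.47, 1.5], [-3.14, 3.14]. Speed limits (rad/s): [2.57, 2.57, 3.14, 3.14, 3.14, 3.14].

## Interface

Orientations are given as a unit quaternion [w, x, y, z].
In Python, from workcell import env gives the robot as it stands. The module is installed in compiled form; this text tells all that it offers.
- The arm moves only by the tool carry_out, never from a script. Its argument "steps" is a list of rows, each a list of 7 numbers: the gripper command: -1 is shut, 1 is fully open, values between are in proportion, then the shift along the tool's x, y, z in m, then the turn, a rotation vector about the tool's x, y, z in rad. A call has 1 to 20 rows; each row shifts and turns the commanded pose from where the row before left it, along the tool's axes as they then stand; what a row does not reach is not made up. A row lasts 1/8 s, in which the tool goes at most 62.5 mm and 10.7 degrees, less where a joint would pass 70% of its speed; a pose out of reach is approached as far as the arm can. A call with a gripper value outside its range is refused whole. The fingers move at their own pace and stop on an object; "grip_force" is the grip in N (left out, the last holds). Time passes only in rows, so rows that do not move let the fingers close. It gives the time, the measured TCP pose, the force and the opening at its end, in the units of the state.
- env.get_state(): the state, without advancing time (a new reading comes with each control period).
- env.read_camera(name): name is "scene" or "top"; returns a dict with "color" (480x640x3 uint8, red, green, blue), "K" (3x3 intrinsics, pixels), "R" (3x3) and "t" (3): a world point X has camera coordinates R X + t. Camera axes: x right, y down, z forward; pixel columns grow to the right and rows downward; lengths in m; the calibration is good to about 2 mm. A picture is of the moment at which its call begins. There is no depth.
- env.hand_in(): hands the job in, once; it reports no verdict.
The state is a dict: "clock": time; "joint_pos": joint angles; "qvel": joint speeds; "tau": joint torques, N m; "tcp_pos": TCP position; "orientation": TCP orientation; "wrist_force": force on the tool from outside, world axes, zero at the start; "ft_torque": the same for the moment, N m; "finger_gap": finger opening in m.
Only numpy, scipy, OpenCV 4.12 (cv2) and the standard library are available. Lean on these libraries where they do the work, as an engineer would, in place of code of your own. Each camera call takes 0.05 s, during which the arm holds its last target. There are 200 camera calls.

## Working session

There is one attempt and no reset: what is moved stays moved. The work goes in short steps, Python scripts to look and compute and a tool call to move; the robot and the scene stay as the last step left them, time stands still between calls to the robot, and variables do not carry over. Pictures are saved under pics/ and viewed, about 8 in all and at most 12, crops included, and the job is handed in when it is done.

Besides the shell and the picture viewer there is one more tool, called after "Request:" by a JSON object that holds its "method" and its "body", one argument or row to a line. carry_out: Moves the arm, as the interface text tells. Its arguments: {"type":"object","properties":{"steps":{"type":"array","items":{"type":"array","items":{"type":"number"}}},"grip_force":{"type":"number"}},"required":["steps"]}

```bash
mkdir -p pics; python3 - <<'E'
from workcell import env
import cv2,json,numpy as np
s=env.get_state();print({k:np.round(v,3).tolist() for k,v in s.items()})
for n in("top","scene"):
    c=env.read_camera(n);cv2.imwrite(f"pics/{n}0.png",c["color"][:,:,::-1]);print(n,np.round(c["K"],1).tolist(),np.round(c["R"],3).tolist(),np.round(c["t"],3).tolist())
    if n=="top": print((-c["R"].T@c["t"]))
E
```

```text
{'clock': 0.0, 'joint_pos': [1.031, 0.314, 0.045, 1.304, -0.0, 1.431], 'qvel': [-0.0, -0.001, 0.002, -0.001, -0.003, 0.001], 'tau': [0.0, -48.063, 29.853, 0.02, -0.0, -0.0], 'tcp_pos': [0.224, 0.529, 0.249], 'orientation': [0.0, 0.833, 0.553, -0.001], 'wrist_force': [-0.153, -0.189, -0.158], 'ft_torque': [-0.032, -0.059, -0.009], 'finger_gap': 0.085}
top [[441.1, 0.0, 318.1], [0.0, 441.1, 245.7], [0.0, 0.0, 1.0]] [[-0.009, -1.0, 0.02], [-0.988, 0.005, -0.156], [0.156, -0.021, -0.988]] [-0.048, 0.521, 0.848]
[ 0.38242692 -0.03315991  0.91957621]
scene [[514.5, 0.0, 317.9], [0.0, 514.5, 236.7], [0.0, 0.0, 1.0]] [[-0.874, 0.485, -0.017], [0.371, 0.646, -0.667], [-0.312, -0.589, -0.745]] [0.487, -0.136, 1.396]
```

View pics/top0.png

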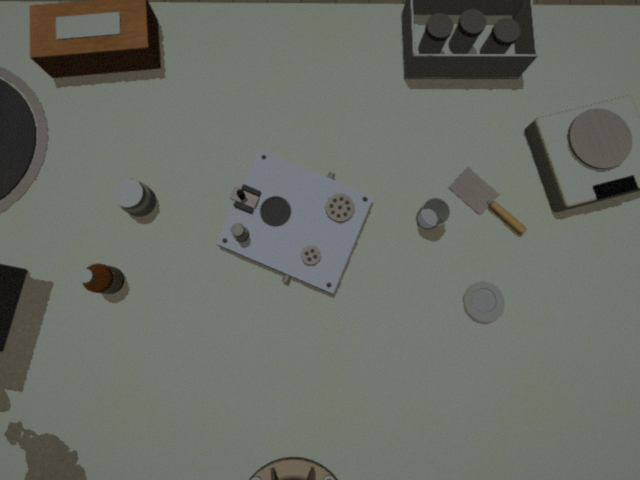

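View pics/scene0.png

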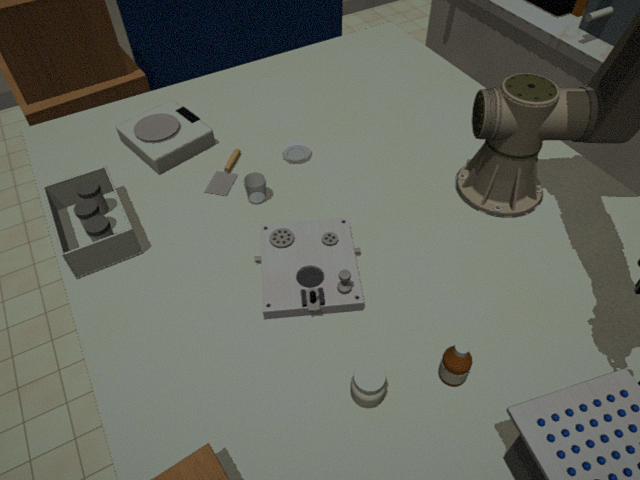

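The top view shows the bed: seat at about (275,211), large disc (340,208), small disc (311,255), tamper (240,233), latch at (243,197). Next I'll enlarge it.

```bash
cat > h.py <<'E'
import numpy as np,cv2
from workcell import env
def unproj(c,uv,z):
    r=c["R"].T@np.linalg.solve(c["K"],[uv[0],uv[1],1.]); o=-c["R"].T@c["t"]
    return o+r*(z-o[2])/r[2]
def proj(c,X):
    p=c["K"]@(c["R"]@np.asarray(X,float)+c["t"]); return p[:2]/p[2]
def crop(c,x0,y0,w,h,s,name):
    cv2.imwrite(name,cv2.resize(c["color"][y0:y0+h,x0:x0+w,::-1],None,fx=s,fy=s,interpolation=cv2.INTER_CUBIC))
E
python3 - <<'E'
from h import *
c=env.read_camera("top");crop(c,210,142,170,155,4.5 and 4,"pics/crop1.png")
for n,uv,z in[("seat",(275.5,211),.03),("disc",(340,208),.038),("small",(311.5,255),.038),("post",(241,193),.0685),("h1",(264,157),.03),("h2",(365,199),.03),("h3",(329,285),.03),("h4",(225,240),.03)]:print(n,unproj(c,uv,z).round(4))
E
```

```text
seat [0.5955 0.0354 0.03  ]
disc [ 0.5994 -0.0974  0.038 ]
small [ 0.5024 -0.0383  0.038 ]
post [0.6232 0.101  0.0685]
h1 [0.7121 0.0603 0.03  ]
h2 [ 0.6204 -0.1504  0.03  ]
h3 [ 0.4423 -0.0732  0.03  ]
h4 [0.5353 0.1377 0.03  ]
```

View pics/crop1.png

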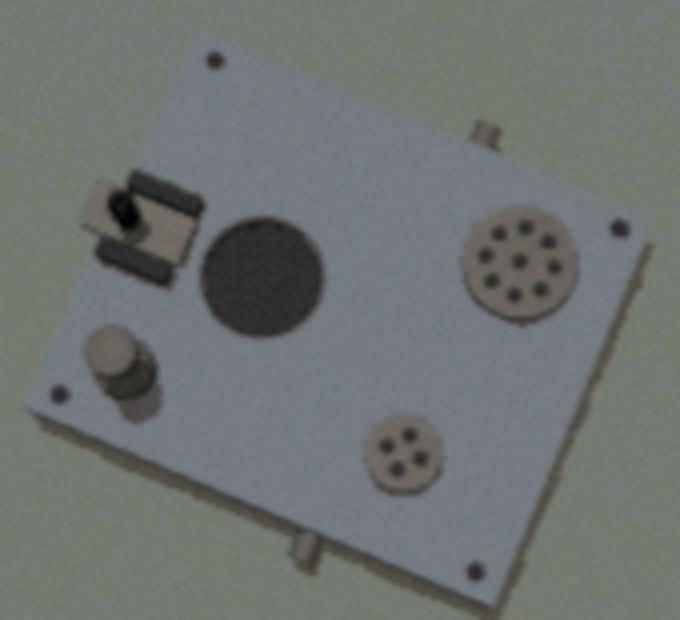

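Hole pattern gives bed centre (0.5775,-0.0064), yaw -0.412, which puts the seat at (0.5955,0.035) and agrees with direct measurement. Disc lies at bed (+56,-75) mm, so the push direction is nearly world +y (tool -y after the turn). I'll use two parted fingertips as a V behind the disc.

Request:
{"method": "carry_out", "body": {
  "steps": [
    [-0.3,0,0,0,0,0,0.1633],
    [-0.3,0,0,0,0,0,0.1633],
    [-0.3,0,0,0,0,0,0.1633],
    [-0.3,0,0,0,0,0,0.1633],
    [-0.3,0,0,0,0,0,0.1633],
    [-0.3,0,0,0,0,0,0.1633],
    [-0.3,0,0,0,0,0,0.1633]
  ],
  "grip_force": 40
}}

```text
clock: 1.02
tcp_pos: [0.2237, 0.5295, 0.2499]
orientation: [0.0, 1.0, 0.011, -0.0]
wrist_force: [-0.6, -0.1, 0.1]
finger_gap: 0.0297
```

Request:
{"method": "carry_out", "body": {
  "steps": [
    [-0.3,0.0275,0.053,0,0,0,0],
    [-0.3,0.0275,0.053,0,0,0,0],
    [-0.3,0.0275,0.053,0,0,0,0],
    [-0.3,0.0275,0.053,0,0,0,0],
    [-0.3,0.0275,0.053,0,0,0,0],
    [-0.3,0.0275,0.053,0,0,0,0],
    [-0.3,0.0275,0.053,0,0,0,0],
    [-0.3,0.0275,0.053,0,0,0,0],
    [-0.3,0.0275,0.053,0,0,0,0],
    [-0.3,0.0275,0.053,0,0,0,0],
    [-0.3,0.0275,0.053,0,0,0,0],
    [-0.3,0.0275,0.053,0,0,0,0],
    [-0.3,0.0275,0.053,0,0,0,0],
    [-0.3,0,0,0,0,0,0],
    [-0.3,0,0,0,0,0,0]
  ]
}}

```text
clock: 2.9
tcp_pos: [0.5999, -0.149, 0.2495]
orientation: [-0.001, 1.0, 0.014, -0.001]
wrist_force: [-0.3, 1.3, -0.4]
finger_gap: 0.03
```

Request:
{"method": "carry_out", "body": {
  "steps": [
    [-0.3,0,0,0.05,0,0,0],
    [-0.3,0,0,0.05,0,0,0],
    [-0.3,0,0,0.05,0,0,0],
    [-0.3,0,0,0.03,0,0,0],
    [-0.3,0,0,0.01,0,0,0],
    [-0.3,0,0,0,0,0,0]
  ]
}}

```text
clock: 3.65
tcp_pos: [0.6003, -0.1481, 0.0608]
orientation: [-0.0, 1.0, 0.015, -0.0]
wrist_force: [0.2, 0.1, -0.4]
finger_gap: 0.03
```

```bash
python3 - <<'E'
from h import *
c=env.read_camera("scene");crop(c,235,195,140,130,5,"pics/s1.png")
print(env.get_state()["wrist_force"])
E
```

```text
[-0.22014    -0.02193349 -0.47649322]
```

View pics/s1.png

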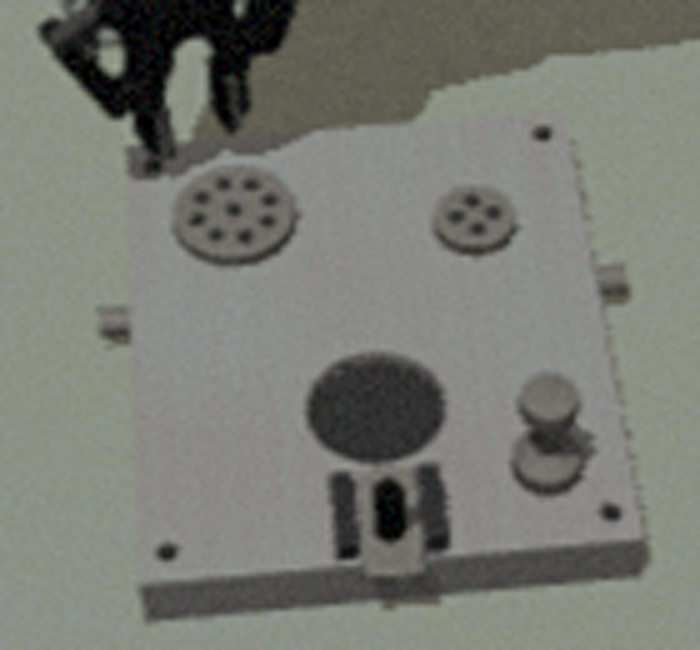

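Both fingertips stand just behind the large disc (tips about crop (153,165) and (232,128)), slightly above the deck. Now probing down carefully.

Request:
{"method": "carry_out", "body": {
  "steps": [
    [-0.3,0,0,0.004,0,0,0],
    [-0.3,0,0,0.004,0,0,0],
    [-0.3,0,0,0.001,0,0,0],
    [-0.3,0,0,0,0,0,0]
  ]
}}

```text
clock: 4.2
tcp_pos: [0.6004, -0.1491, 0.0512]
orientation: [-0.0, 1.0, 0.014, -0.0]
wrist_force: [0.1, 0.1, -0.0]
finger_gap: 0.0297
```

Request:
{"method": "carry_out", "body": {
  "steps": [
    [-0.3,0,0,0.001,0,0,0],
    [-0.3,0,0,0.001,0,0,0],
    [-0.3,0,0,0,0,0,0]
  ]
}}

```text
clock: 4.58
tcp_pos: [0.6003, -0.149, 0.0491]
orientation: [-0.0, 1.0, 0.014, -0.0]
wrist_force: [0.4, 0.3, 0.3]
finger_gap: 0.0298
```

Request:
{"method": "carry_out", "body": {
  "steps": [
    [-0.3,0,0,0.001,0,0,0],
    [-0.3,0,0,0.001,0,0,0],
    [-0.3,0,0,0,0,0,0]
  ]
}}

```text
clock: 4.95
tcp_pos: [0.6005, -0.1491, 0.0486]
orientation: [0.0, 1.0, 0.014, 0.0]
wrist_force: [-3.2, 0.3, 8.5]
finger_gap: 0.0299
```

Request:
{"method": "carry_out", "body": {
  "steps": [
    [-0.3,0,0,0.001,0,0,0],
    [-0.3,0,0,0.001,0,0,0],
    [-0.3,0,0,0,0,0,0]
  ]
}}

```text
clock: 5.32
tcp_pos: [0.6006, -0.1491, 0.0485]
orientation: [0.0, 1.0, 0.014, 0.001]
wrist_force: [-7.2, 2.8, 20.0]
finger_gap: 0.0298
```

Deck touched at TCP z 0.0487. Lift to about 2 mm tip clearance, then push.

Request:
{"method": "carry_out", "body": {
  "steps": [
    [-0.3,0,0,-0.004,0,0,0],
    [-0.3,0,0,-0.0015,0,0,0],
    [-0.3,0,0,0,0,0,0]
  ]
}}

```text
clock: 5.7
tcp_pos: [0.6004, -0.149, 0.0505]
orientation: [-0.0, 1.0, 0.014, -0.0]
wrist_force: [0.9, -0.5, 0.5]
finger_gap: 0.0299
```

Request:
{"method": "carry_out", "body": {
  "steps": [
    [-0.3,0,-0.006,0,0,0,0],
    [-0.3,0,-0.006,0,0,0,0],
    [-0.3,0,-0.006,0,0,0,0],
    [-0.3,0,-0.008,0,0,0,0],
    [-0.3,0,-0.008,0,0,0,0],
    [-0.3,0,-0.008,0,0,0,0],
    [-0.3,0,-0.008,0,0,0,0],
    [-0.3,0,-0.008,0,0,0,0],
    [-0.3,0,-0.008,0,0,0,0],
    [-0.3,0,-0.008,0,0,0,0],
    [-0.3,0,-0.008,0,0,0,0],
    [-0.3,0,-0.008,0,0,0,0],
    [-0.3,0,-0.008,0,0,0,0],
    [-0.3,0,-0.006,0,0,0,0],
    [-0.3,0,-0.005,0,0,0,0],
    [-0.3,0,-0.005,0,0,0,0],
    [-0.3,0,0,0,0,0,0]
  ]
}}

```text
clock: 7.82
tcp_pos: [0.5972, -0.0346, 0.0508]
orientation: [-0.0, 1.0, 0.014, 0.0]
wrist_force: [-0.1, 0.8, 0.7]
finger_gap: 0.0296
```

```bash
python3 - <<'E'
from h import *
c=env.read_camera("scene");crop(c,235,195,140,130,5,"pics/s2.png")
print(env.get_state()["wrist_force"], env.get_state()["tcp_pos"])
for p in([.5955,.0352,.03],[.5955,.0352,.038]):print((proj(c,p)-[235,195])*5+2)
E
```

```text
[ 0.30332925 -0.58963658 -1.05877165] [ 0.59727076 -0.03478852  0.05084058]
[377.80361491 404.74613129]
[377.3024046  393.92654874]
```

View pics/s2.png

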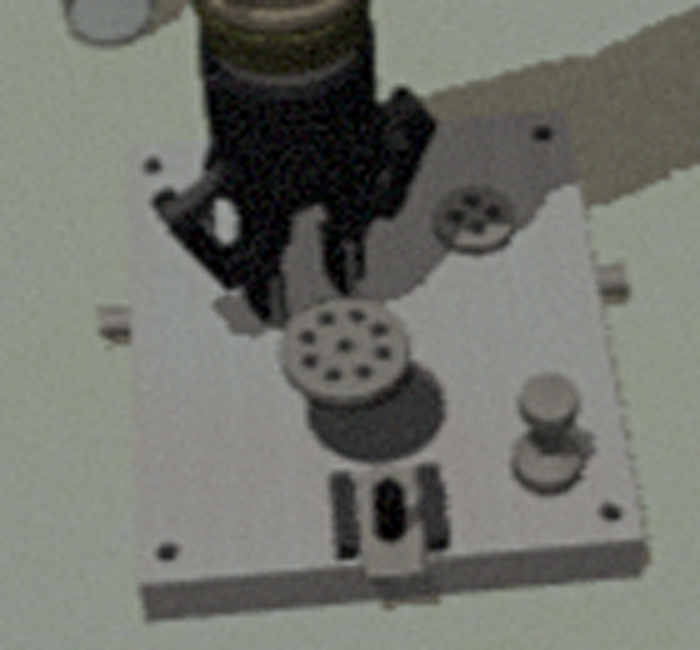

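The disc (centre crop (346,346)) is overlapping the seat's near rim (seat centre crop (375.5,407) from the earlier view) with both fingers in contact.

```bash
python3 - <<'E'
from h import *
c=env.read_camera("scene")
f=lambda u,v:((u-2)/5+235,(v-2)/5+195)
d=unproj(c,f(346,346),.038);s=unproj(c,f(375.5,407),.03);t=env.get_state()["tcp_pos"]
print(d,s,s-d,"disc rel tcp",d-t)
E
```

```text
[0.59476564 0.00367486 0.038     ] [0.59701895 0.03581095 0.03      ] [ 0.00225331  0.03213609 -0.008     ] disc rel tcp [-0.0025123   0.03863766 -0.01282292]
```

Request:
{"method": "carry_out", "body": {
  "steps": [
    [-0.3,0.0005,-0.005,0,0,0,0],
    [-0.3,0.0005,-0.005,0,0,0,0],
    [-0.3,0.0005,-0.005,0,0,0,0],
    [-0.3,0.0005,-0.005,0,0,0,0],
    [-0.3,0,-0.004,0,0,0,0],
    [-0.3,0,-0.003,0,0,0,0],
    [-0.3,0,-0.003,0,0,0,0],
    [-0.3,0,-0.002,0,0,0,0],
    [-0.3,0,0,0,0,0,0]
  ]
}}

```text
clock: 9.05
tcp_pos: [0.5981, -0.0027, 0.0506]
orientation: [-0.0, 1.0, 0.014, -0.0]
wrist_force: [-1.1, -0.2, -0.2]
finger_gap: 0.0299
```

```bash
python3 - <<'E'
from h import *
c=env.read_camera("scene");crop(c,280,240,70,70,8,"pics/s3.png")
E
```

```text
(no output)
```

View pics/s3.png

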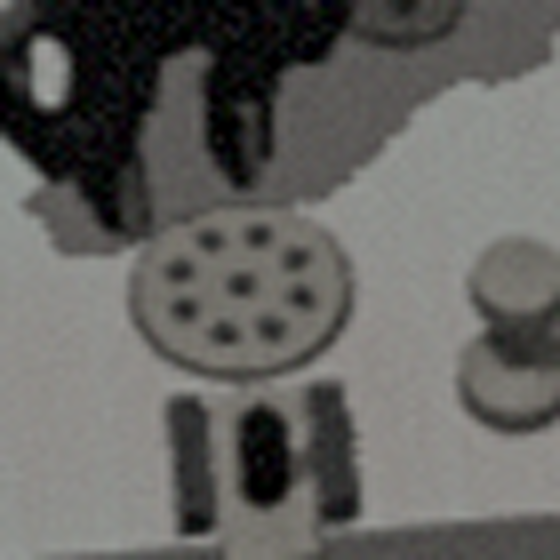

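Disc centre at crop (240,287) and its outline match the seat's rim pixels at z 0.03, so it has dropped in (riding on the deck, it would be 11 px higher in the 5x crop). Back off, rise, turn, go behind the latch post with the gripper shut.

Request:
{"method": "carry_out", "body": {
  "steps": [
    [-0.3,0,0.006,0,0,0,0],
    [-0.3,0,0.006,0,0,0,0],
    [-0.3,0,0,-0.02,0,0,0],
    [-0.3,0,0,-0.04,0,0,0],
    [-0.3,0,0,-0.04,0,0,0],
    [-1,0,0,0,0,0,0.147],
    [-1,0,0,0,0,0,0.147],
    [-1,0,0,0,0,0,0.146],
    [-1,-0.006,-0.05,0,0,0,0],
    [-1,-0.006,-0.05,0,0,0,0],
    [-1,-0.006,-0.05,0,0,0,0],
    [-1,0,0,0,0,0,0],
    [-1,0,0,0,0,0,0]
  ]
}}

```text
clock: 10.72
tcp_pos: [0.642, 0.1291, 0.1505]
orientation: [0.0, 0.979, -0.205, -0.0]
wrist_force: [-0.2, 0.0, -0.6]
finger_gap: -0.0002
```

```bash
python3 - <<'E'
from h import *
t=env.get_state()["tcp_pos"];d=t[:2]-[.5775,-.0064]
print("tcp in bed",d@[.9163,-.4004],d@[.4004,.9163])
c=env.read_camera("top");crop(c,210,142,170,155,4,"pics/t2.png")
E
```

```text
tcp in bed 0.00486826741320717 0.1500354996540498
```

View pics/t2.png

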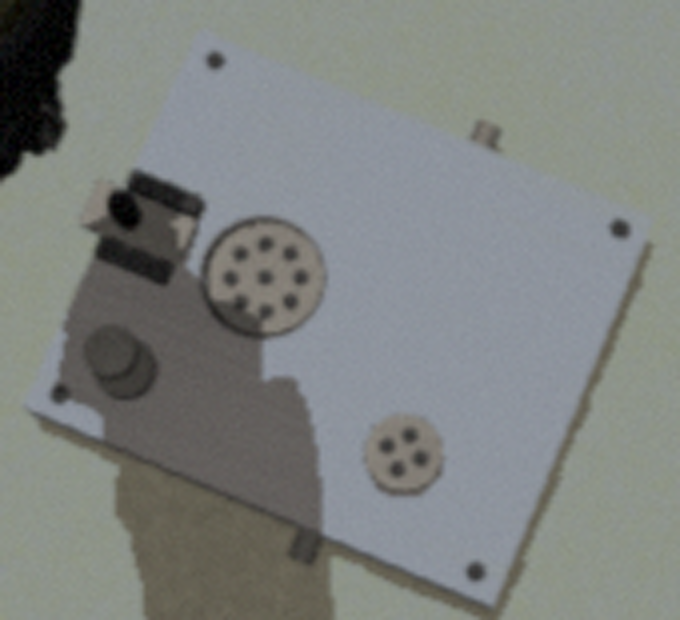

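The disc sits inside the dark seat ring (centre crop (265,277)), evenly surrounded; small disc and tamper unmoved. Now down behind the post.

Request:
{"method": "carry_out", "body": {
  "steps": [
    [-1,-0.005,-0.008,0,0,0,0],
    [-1,0,0,0.03,0,0,0],
    [-1,0,0,0.03,0,0,0],
    [-1,0,0,0.021,0,0,0],
    [-1,0,0,0,0,0,0]
  ]
}}

```text
clock: 11.4
tcp_pos: [0.6391, 0.1382, 0.068]
orientation: [0.001, 0.979, -0.205, -0.002]
wrist_force: [0.4, 0.3, -0.3]
finger_gap: 0.0001
```

Request:
{"method": "carry_out", "body": {
  "steps": [
    [-1,0,0.005,0,0,0,0],
    [-1,0,0.005,0,0,0,0],
    [-1,0,0.005,0,0,0,0],
    [-1,0,0.005,0,0,0,0],
    [-1,0,0.004,0,0,0,0],
    [-1,0,0.004,0,0,0,0],
    [-1,0,0.004,0,0,0,0],
    [-1,0,0.004,0,0,0,0],
    [-1,0,0.004,0,0,0,0],
    [-1,0,0.002,0,0,0,0],
    [-1,0,0,0,0,0,0]
  ]
}}

```text
clock: 12.78
tcp_pos: [0.6238, 0.1001, 0.0696]
orientation: [0.0, 0.979, -0.205, -0.0]
wrist_force: [0.4, 0.9, 0.8]
finger_gap: -0.0002
```

Request:
{"method": "carry_out", "body": {
  "steps": [
    [-1,0,0.002,0,0,0,0],
    [-1,0,0.001,0,0,0,0],
    [-1,0,0,0,0,0,0]
  ]
}}

```text
clock: 13.15
tcp_pos: [0.6231, 0.0986, 0.0697]
orientation: [-0.001, 0.979, -0.204, 0.0]
wrist_force: [2.3, 5.3, -0.8]
finger_gap: -0.0
```

Request:
{"method": "carry_out", "body": {
  "steps": [
    [-1,0,0.001,0,0,0,0],
    [-1,0,0.001,0,0,0,0],
    [-1,0,0,0,0,0,0]
  ]
}}

```text
clock: 13.52
tcp_pos: [0.623, 0.0984, 0.0698]
orientation: [-0.003, 0.979, -0.204, 0.001]
wrist_force: [4.5, 9.0, -2.5]
finger_gap: 0.0002
```

Force rises with no motion: against the stop. Back off and rise.

Request:
{"method": "carry_out", "body": {
  "steps": [
    [-1,0,-0.01,0,0,0,0],
    [-1,0,-0.02,0,0,0,0],
    [-1,0,0,-0.04,0,0,0],
    [-1,0,0,-0.05,0,0,0],
    [-1,0,-0.04,-0.03,0,0,0],
    [-1,0,-0.04,0,0,0,0],
    [-1,0,0,0,0,0,0],
    [-1,0,0,0,0,0,0]
  ]
}}

```text
clock: 14.52
tcp_pos: [0.6655, 0.1969, 0.1888]
orientation: [0.001, 0.979, -0.204, -0.001]
wrist_force: [-0.9, 0.7, -0.4]
finger_gap: 0.0
```

```bash
python3 - <<'E'
from h import *
c=env.read_camera("top");crop(c,210,142,170,155,4,"pics/t3.png")
for y in(.120,.096):
  p=np.array([.5775,-.0064])+y*np.array([.4004,.9163]);print(y,(proj(c,[*p,.0685])-[210,142])*4+1.5)
print(env.get_state()["wrist_force"])
E
```

```text
0.12 [120.42091182 200.87610102]
0.096 [164.57605149 219.53716179]
[-0.07588047 -0.05007644  0.13948721]
```

View pics/t3.png

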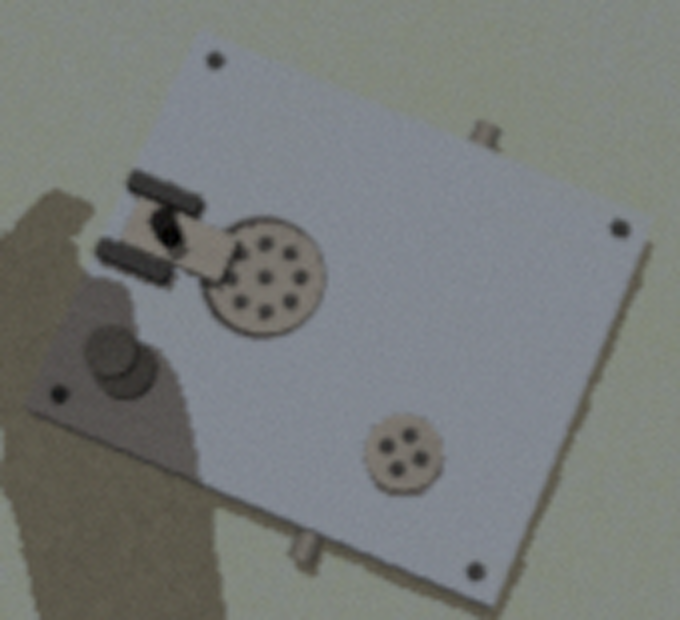

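The tongue covers the disc's edge. The post top is at about crop (163,220), and the predicted home position is (164.6,219.5). The disc is flush in the seat, and the small disc and tamper are unmoved.

```bash
python3 -c "
from workcell import env
print(env.hand_in())"
```

```text
the job is handed in; nothing more can be done
None
```

The large disc is in the seat and the latch is home over its edge. I handed the job in at about 14.5 s on the robot's clock. `env.hand_in()` gives no verdict, so this rests on my own last checks.

**What I did:** I slid the disc across the deck with two parted fingertips until it dropped in. I then shut the gripper, pushed the latch post until it met its stop, and moved clear.

**Last checks:**
- **Disc:** the top view shows it flush and centred inside the seat ring. I judged flatness only from the images.
- **Latch:** in the last picture the post top is within 2 crop pixels (about 1 mm) of its predicted home position. At the stop the push force rose to about 10 N with no further travel.
- **Small disc and tamper:** they are at the same pixels as at the start.
- **Other bystanders:** I did not look at the bottle, jar, dish, spatula or beaker again. The arm did not go down near any of them.
- **Gripper:** it is clear of everything, with the wrist force near zero.

No check failed. The only disagreements were position estimates for the seat and the post that differed by 2–3 mm, which is about the camera calibration's accuracy.

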